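# Cover the hull, then mist the fuselage half

## Task

Fold the smoked dust flap fully down over the battleship hull, so that no overspray reaches it. Then, with the flap down, press the nozzle cap of the slim spray can, the one clamped in front of the aircraft fuselage half, right down for a moment and let it spring back up. Do not spray before the hull is covered, do not work the squat pump dispenser, and leave everything else where it is.

Things in the scene. Friction and masses are not known exactly. Their poses are not given: they have to be found in the camera images.
- shelf: Fixed open-fronted white laminate shelf unit, 175 mm deep (its x), 264 mm wide (its y), 83 mm high, holding the hull and the jar. Origin: centre of its underside. Its x axis points from its open front to its back, where the flap is hinged; z up. It stands left or right of centre.
- flap (a joint): Angle (rad) of the smoked acrylic flap hinged along the top of the shelf's back. 0 = fully down, level over the shelf, at its stop; it grows as the free edge rises and swings back towards the hinge, at most 1.4. It starts partly open, 0.5 to 1.0. A stiff hinge keeps it wherever it is left; about 1 to 4 N near the free edge pushes it down.
- flap_hinge (a point): Point on the hinge line, mid-width, on the flap's upper (outer) face. At any flap angle a, a point s from the hinge line on that face lies s*cos(a) towards the shelf's front (-x of the shelf) and s*sin(a) up from here, to within 2 mm. 90 mm above the desk.
- flap_press (a point): The flap is 4 mm thick, 262 mm wide, 181 mm from hinge to free edge, with a 10 mm square aluminium bar along the free edge. This point, a good place to push it down, is on its upper face, mid-width, 145 mm from the hinge line (36 mm short of the free edge). It moves with the flap; its z axis is the face's outward normal.
- station: Fixed white spray station: base plate 275 x 110 x 12 mm. Origin: under the can's axis. Its x axis points from the can to the paint stand. The slim grey spray can (45 mm diameter, its top 139 mm above the desk) stands on the origin in a dark clamp; the paint stand, a 100 mm cork disc 115 mm above the desk, is 145 mm from it along x.
- cap_top (a point): Centre of the top of the spray can's white nozzle cap, a round button of 22 mm diameter, 159 mm above the desk when up; it moves down with the cap. When fully down the top is still 14 mm above the can's top.
- cap (a joint): How far the nozzle cap is pressed down, in m: 0 = up, 0.006 = fully down at its stop. The spring takes 1.8 N at first and 5.4 N when fully down, and lifts the cap again when let go.
- pump_top (a point): Centre of the sprung dish (52 mm diameter) on top of the squat steel pump dispenser (fixed, 72 mm diameter, 107 mm high in all) that stands beside the spray can, about 100 mm from it. Not to be pressed.
- pump_dish (a joint): How far the dispenser's dish is pressed down, in m: 0 = up, 0.010 = fully down. Leave it up.
- hull_mid (a point): Grey battleship hull, 225 mm long, 32 mm wide, 48 mm high over its superstructure, loose on the shelf's floor, under the flap; point at its middle, 13 mm above its keel. Leave it.
- jar_mid (a point): Small blue glass jar of spare propellers, 36 mm diameter, 42 mm high, loose on the shelf's floor in front of the hull; point at its middle. Leave it; it stays clear below the closed flap.
- fuselage_mid (a point): Tan plastic aircraft fuselage half, 175 mm long, 34 mm wide, 20 mm high, lying loose flat side down on the paint stand's disc, across the spray; point at its middle. Leave it.
- bender_mid (a point): Brass photo-etch bending tool, a 60 x 90 mm plate with a knob, 24 mm high, lying loose on the desk near the middle. Point at its middle, 6 mm up. Leave it.
- tweezers_mid (a point): Steel tweezers, 127 mm long, 8 mm high, lying loose on the desk beside the spray station, on the side away from the dispenser. Point at their middle. Leave them.
- sander_mid (a point): Grey sanding block with cork foot, 35 x 80 x 19 mm, loose on the desk between shelf and station, towards the back. Point at its middle. Leave it.
Not all that is in view belongs to the job. Of the things shaped like the part that bears pump_top, the bare steel one is meant.

How it is judged:
By the outcome, as a careful person would: the job done as asked, in the order asked, and still so for the second after the job is handed in, with the robot touching nothing.
It also fails if it takes over 42 s, if anything falls off the work surface, if the arm or the gripper's body presses on something with over 40 N, if the wrist force passes 120 N, or if a joint passes its speed limit or range.

## Robot

A 6-joint arm with a two-finger parallel gripper is mounted at the origin on the work surface. World frame = base frame: x ahead of the robot, y to its left, z up, the work surface at z = 0. Lengths are in m, angles in rad, forces in N, time in s.
With the tool pointing down it reaches from about 0.35 to 0.975 m from the base axis. Payload 4.9 kg.
Tool frame: the origin (TCP) lies at the very end of the fingers, on their centre line; the grasp point (between the pads) lies 19 mm behind it; x points along the fingers, z is the direction in which the jaws open and shut, and the axes are right-handed (so a half turn about x gives the same grasp; the last joint's range is limited). The gripper opens to 85 mm and grips with 20 to 120 N. Pads are 22 mm wide; open, the fingers measure 114 mm over their backs; the gripper's body (76 mm by 85 mm) begins 54 mm behind the grasp point. The pads swing forward as they close: fully open they stand 13 mm farther back than shut.
Start: joints at [-1.395, 0.053, 1.613, -0, 1.476, -0.119], TCP at [0.182, -0.598, 0.231] pointing down, gripper open.
Joint ranges: [-3.01, 3.01], [-1.01, 2.22], [0.06, 2.58], [-1.02, 4.17], [0.09, 2.62], [-3.14, 3.14]. Speed limits (rad/s): [2.57, 2.57, 3.14, 3.14, 3.14, 3.14].

## Interface

Orientations are given as a rotation vector (axis times angle).
In Python, from station import ctrl, imaging gives the robot as it stands. The module is installed in compiled form; this text tells all that it offers.
- The arm moves only by the shell command python3 -m jog 'ROWS' [FORCE]. ROWS is JSON, a list that holds one entry, the list of rows, each a list of 5 numbers: the shift along the tool's x, y, z in m, then the turn about the tool's x in rad, then the closure, from -1 (fully open) to 1 (shut). A call has 1 to 12 rows; each row is the pose to reach, as a shift and turn from the pose measured when the call began, along the tool's axes at that moment; what a row does not reach only later rows make up. A row lasts 1/10 s, in which the tool goes at most 50 mm and 8.59 degrees, less where a joint would pass 70% of its speed; a pose out of reach is approached as far as the arm can. A call with a gripper value outside its range is refused whole. The fingers move at their own pace and stop on an object; FORCE is the grip in N (left out, the last holds). Time passes only in rows, so rows that repeat a pose let the fingers close. It gives the time, the measured TCP pose, the force and the opening at its end, in the units of the state.
- ctrl.get_obs(): the state, without advancing time (a new reading comes with each control period).
- imaging.get_image(name): name is "side" or "top"; returns a dict with "color" (420x560x3 uint8, red, green, blue), "intrinsics" (3x3 intrinsics, pixels), "distortion" ([k1, k2, p1, p2, k3] as OpenCV has them; the pictures are not rectified), "R" (3x3) and "t" (3): a world point X has camera coordinates R X + t. Camera axes: x right, y down, z forward; pixel columns grow to the right and rows downward; lengths in m; the calibration is good to about 2 mm. A picture is of the moment at which its call begins. There is no depth.
- ctrl.finish_job(): hands the job in, once; it reports no verdict.
The state is a dict: "t": time; "q": joint angles; "dq": joint speeds; "effort": joint torques, N m; "tool_pos": TCP position; "tool_rot": TCP orientation; "contact_force": force on the tool from outside, world axes, zero at the start; "wrist_torque": the same for the moment, N m; "opening": finger opening in m.
Only numpy, scipy, OpenCV 4.12 (cv2) and the standard library are available. Lean on these libraries where they do the work, as an engineer would, in place of code of your own. Each camera call takes 0.05 s, during which the arm holds its last target.

## Working session

There is one attempt and no reset: what is moved stays moved. The work goes in short steps, Python scripts to look and compute and a shell command to move; the robot and the scene stay as the last step left them, time stands still between calls to the robot, and variables do not carry over. Pictures are saved under pics/ and viewed, and the job is handed in when it is done.

```bash
mkdir -p pics; python3 - <<'E'
from station import ctrl, imaging
import cv2,numpy as np
o=ctrl.get_obs(); print({k:np.round(v,3).tolist() for k,v in o.items()})
for n in("side","top"):
    im=imaging.get_image(n); cv2.imwrite(f"pics/{n}0.png",im["color"][:,:,::-1])
    R=im["R"];t=im["t"];print(n,"cam",-R.T@t,R.tolist(),im["intrinsics"].tolist(),im["distortion"])
E
```

```text
{'t': 0.0, 'q': [-1.395, 0.053, 1.614, 0.0, 1.476, -0.119], 'dq': [-0.0, 0.001, 0.0, 0.0, -0.0, 0.0], 'effort': [0.0, -39.368, -37.018, -0.0, 0.007, 0.0], 'tool_pos': [0.181, -0.597, 0.23], 'tool_rot': [0.991, 1.336, -0.988], 'contact_force': [-0.805, -0.171, -0.32], 'wrist_torque': [0.021, 0.01, -0.026], 'opening': 0.085}
side cam [ 0.40750217 -0.79483488  0.82869208] [[0.9791207801426436, -0.20292769341276556, -0.01195195126478489], [-0.1350586660558039, -0.6054591861714155, -0.7843330482670444], [0.1519264776662976, 0.769571000705472, -0.6202248142867957]] [[498.4476970285171, 0.0, 282.95793988976374], [0.0, 498.4476970285171, 206.93056872451328], [0.0, 0.0, 1.0]] [-0.16570556  0.          0.          0.          0.        ]
top cam [0.43948208 0.03799595 1.28494178] [[0.004873829396573775, -0.9996670355688593, -0.02533897756387131], [-0.9904793994821478, -0.0013398492064076954, -0.13765450957229217], [0.13757472510783833, 0.02576863987627928, -0.9901561352687914]] [[425.61918302645813, 0.0, 276.5616386221425], [0.0, 425.61918302645813, 206.54265077308548], [0.0, 0.0, 1.0]] [-0.11297415  0.          0.          0.          0.        ]
```

View pics/side0.png

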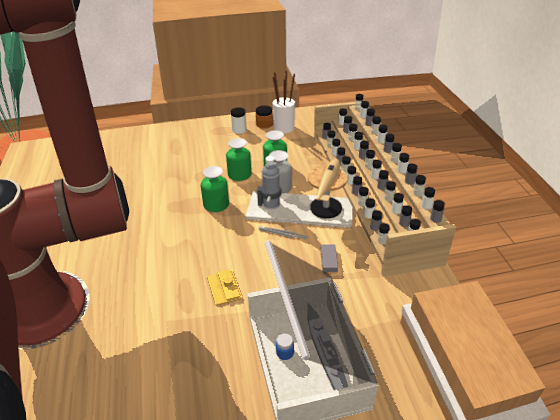

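View pics/top0.png

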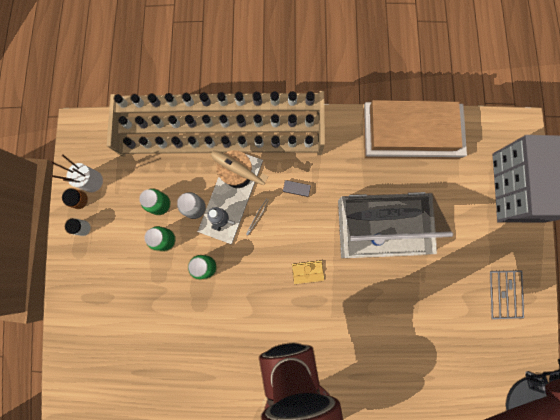

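The side view shows the shelf at about (310,350), with its flap raised. The spray can is at about (270,180), with the steel dispenser behind it at (282,170) and green decoys around them. In the top view the can is at about (217,215), the steel pump at (190,204) and the shelf at (395,225). Next I'll zoom in.

```bash
python3 - <<'E'
import cv2
a=cv2.imread("pics/top0.png");b=cv2.imread("pics/side0.png")
def z(im,x0,y0,w,h,f,n):
    cv2.imwrite(n,cv2.resize(im[y0:y0+h,x0:x0+w],None,fx=f,fy=f,interpolation=cv2.INTER_CUBIC))
z(a,325,180,140,90,5,"pics/t_shelf.png");z(a,140,140,180,120,4,"pics/t_stat.png")
z(b,240,230,150,190,3,"pics/s_shelf.png");z(b,190,120,180,120,4,"pics/s_stat.png")
E
```

```text
(no output)
```

View pics/t_shelf.png

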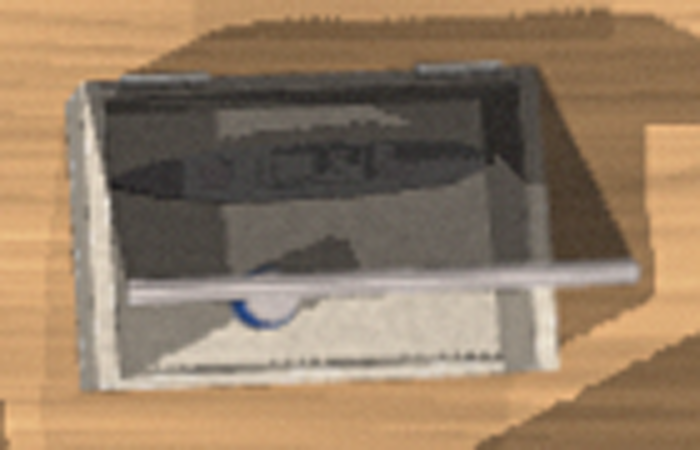

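View pics/t_stat.png

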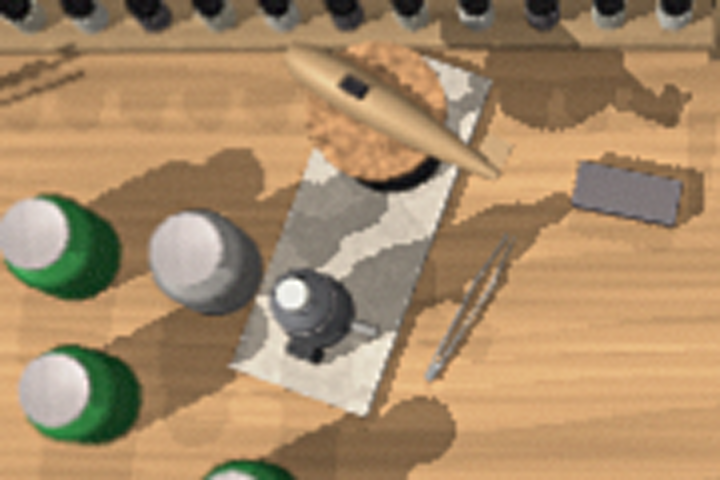

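View pics/s_shelf.png

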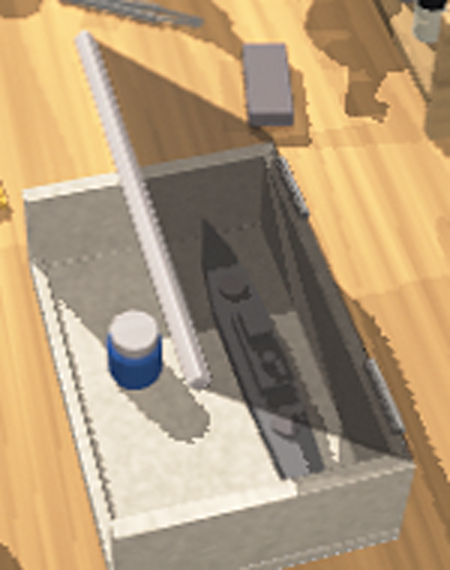

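View pics/s_stat.png

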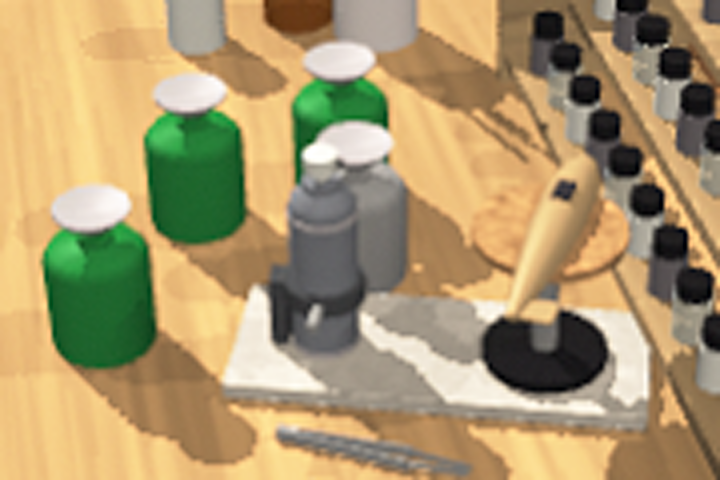

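```bash
cat > h.py <<'E'
import numpy as np,cv2
from station import imaging
from scipy.spatial.transform import Rotation
def cam(n):
    im=imaging.get_image(n);return im
def ray(im,p):
    u=cv2.undistortPoints(np.array([[p]],float),im["intrinsics"],im["distortion"])[0,0]
    d=im["R"].T@np.array([u[0],u[1],1]);return -im["R"].T@im["t"],d/np.linalg.norm(d)
def plane(im,p,z):
    c,d=ray(im,p);return c+d*(z-c[2])/d[2]
def tri(i1,p1,i2,p2):
    c1,d1=ray(i1,p1);c2,d2=ray(i2,p2)
    s=np.linalg.lstsq(np.c_[d1,-d2],c2-c1,rcond=None)[0]
    a=c1+s[0]*d1;b=c2+s[1]*d2;return (a+b)/2,np.linalg.norm(a-b)
E
python3 - <<'E'
from h import *
np.set_printoptions(precision=4,suppress=True)
T=cam("top");S=cam("side")
print("barL",tri(T,(351,238.4),S,(268.3,242.7)))
print("barR",tri(T,(452.4,234),S,(306,357.3)))
print("cap",tri(T,(213,213.3),S,(270,158.8)),plane(T,(213,213.3),.159),plane(S,(270,158.8),.159))
a=cv2.imread
print("pump",tri(T,(140+186/4,140+252/4),S,(190+358/4,120+142/4)))
print("fuselage",plane(T,(140+360/4,140+90/4),.13))
for nm,p in dict(BL=(85,83),BR=(540,68),FL=(95,388),FR=(556,370)).items():
    print("shelf top",nm,plane(T,(325+p[0]/5,180+p[1]/5),.083))
for nm,p in dict(BL=(272,150),BR=(412,465),FL=(25,193),FR=(112,528)).items():
    print("shelf side",nm,plane(S,(240+p[0]/3,230+p[1]/3),.083))
from station import ctrl
o=ctrl.get_obs();print(o["tool_pos"],Rotation.from_rotvec(o["tool_rot"]).as_matrix())
E
```

```text
barL (array([ 0.5098, -0.1228,  0.2079]), np.float64(0.0035397986312017205))
barR (array([ 0.5191, -0.3831,  0.2113]), np.float64(0.0011312124912354724))
cap (array([0.5792, 0.2386, 0.154 ]), np.float64(0.0024625053554207343)) [0.5774 0.2378 0.159 ] [0.5792 0.231  0.159 ]
pump (array([0.6171, 0.3236, 0.1052]), np.float64(0.007723224797574917))
fuselage [0.7241 0.1989 0.13  ]
shelf top BL [ 0.6354 -0.1177  0.083 ]
shelf top BR [ 0.6448 -0.3817  0.083 ]
shelf top FL [ 0.4621 -0.1208  0.083 ]
shelf top FR [ 0.4714 -0.3836  0.083 ]
shelf side BL [ 0.6364 -0.1262  0.083 ]
shelf side BR [ 0.6474 -0.3796  0.083 ]
shelf side FL [ 0.4662 -0.1287  0.083 ]
shelf side FR [ 0.4748 -0.3809  0.083 ]
[ 0.1815 -0.5977  0.2305] [[-0.0002  0.9569  0.2905]
 [ 0.0013  0.2905 -0.9569]
 [-1.      0.0002 -0.0013]]
```

The shelf rim measures about 264 x 174 mm, which matches the sizes given. The hinge is at about (0.64,-0.25,0.09) and the bar at (0.514,-0.253,0.21), so the flap angle is about 0.76. The cap's two rays agree to about 7 mm, so I'll refine that later. Now I'll move above the flap's press point with the fingers closed.

```bash
python3 -m jog '[[[-0.03,0.02,-0.01,0,1],[-0.05,0.05,-0.025,0,1],[-0.05,0.09,-0.045,0,1],[-0.05,0.13,-0.066,0,1],[-0.05,0.17,-0.088,0,1],[-0.05,0.21,-0.11,0,1],[-0.05,0.25,-0.13,0,1],[-0.05,0.29,-0.152,0,1],[-0.05,0.33,-0.174,0,1],[-0.05,0.37,-0.195,0,1],[-0.05,0.41,-0.216,0,1],[-0.05,0.4336,-0.2286,0,1]]]'
python3 - <<'E'
from h import *
from station import ctrl
o=ctrl.get_obs();print(o["t"],o["tool_pos"],o["opening"],o["contact_force"],Rotation.from_rotvec(o["tool_rot"]).as_matrix().round(4))
for n in("side","top"): cv2.imwrite(f"pics/{n}1.png",cam(n)["color"][:,:,::-1])
E
```

```text
t: 1.4
tool_pos: [0.5317, -0.2504, 0.2806]
tool_rot: [0.989, 1.337, -0.986]
contact_force: [-0.2, -0.5, 0.5]
opening: -0.0003
1.4 [ 0.53165572 -0.25043673  0.28064762] -0.00026979678876461557 [-0.20150058 -0.5306962   0.54376684] [[-0.000e+00  9.561e-01  2.929e-01]
 [ 1.900e-03  2.929e-01 -9.561e-01]
 [-1.000e+00  5.000e-04 -1.900e-03]]
```

```bash
python3 - <<'E'
import cv2,numpy as np
a=cv2.imread("pics/top1.png")[150:290,300:480];b=cv2.imread("pics/side1.png")[150:400,180:400]
a=cv2.resize(a,None,fx=2.2,fy=2.2);b=cv2.resize(b,(352,400))
h=np.zeros((400,800,3),np.uint8);h[:a.shape[0],:a.shape[1]]=a;h[:,400:752]=b
cv2.imwrite("pics/c1.png",h)
E
```

```text
(no output)
```

View pics/c1.png

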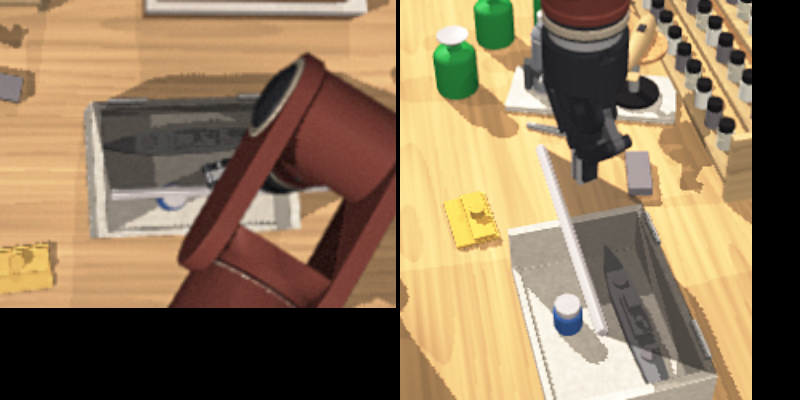

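The closed fingers are just behind the bar, over mid-flap. I'll descend along the flap's arc.

```bash
python3 -m jog '[[[0.03,0,0,0,1],[0.06,0,0,0,1],[0.08,-0.002,-0.001,0,1],[0.095,-0.004,-0.001,0,1],[0.11,-0.008,-0.003,0,1],[0.122,-0.014,-0.004,0,1],[0.134,-0.019,-0.006,0,1],[0.145,-0.023,-0.007,0,1],[0.15,-0.025,-0.008,0,1]]]'
```

```text
t: 2.4
tool_pos: [0.5046, -0.2496, 0.1292]
tool_rot: [0.988, 1.339, -0.985]
contact_force: [1.3, -0.3, 0.8]
opening: -0.0
```

```bash
python3 -m jog '[[[0.01,-0.002,-0.001,0,1],[0.018,-0.003,-0.001,0,1],[0.026,-0.004,-0.002,0,1]]]'
python3 - <<'E'
from h import *
b=cam("side")["color"][150:400,180:400,::-1];cv2.imwrite("pics/s2.png",cv2.resize(b,None,fx=2,fy=2))
E
```

```text
t: 2.7
tool_pos: [0.5001, -0.2489, 0.1026]
tool_rot: [0.988, 1.338, -0.985]
contact_force: [0.5, -0.5, 0.8]
opening: 0.0004
```

View pics/s2.png

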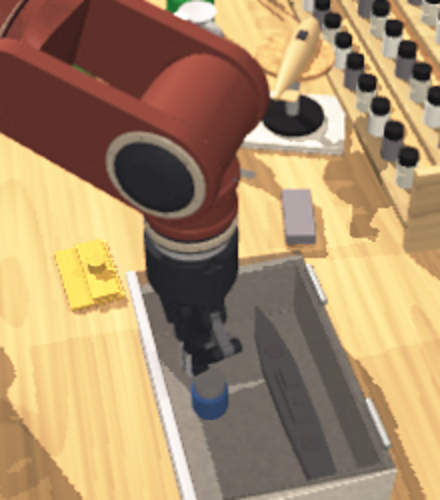

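The flap is nearly down, with its bar lying along the shelf's front. I'll press the last bit onto the stop in small steps.

```bash
python3 -m jog '[[[0.004,0,0,0,1],[0.008,0,0,0,1],[0.011,0,0,0,1],[0.013,0,0,0,1],[0.013,0,0,0,1]]]'
```

```text
t: 3.25
tool_pos: [0.4992, -0.2482, 0.0904]
tool_rot: [0.988, 1.343, -0.986]
contact_force: [-6.1, 3.6, 13.1]
opening: -0.0001
```

The force reads 13 N at z=0.0904, so the flap is on its stop. I'll nudge it once more, then lift and look.

```bash
python3 -m jog '[[[0.001,0,0,0,1],[0.001,0,0,0,1]]]'; python3 -m jog '[[[-0.01,0,0,0,1],[-0.04,0,0,0,1],[-0.08,0,0,0,1],[-0.12,0,0,0,1],[-0.12,0.03,-0.03,0,1],[-0.13,0.045,-0.07,0,1],[-0.14,0.06,-0.11,0,1],[-0.14,0.06,-0.15,0,1]]]'
python3 - <<'E'
from h import *
for n in("side","top"): cv2.imwrite(f"pics/{n}3.png",cam(n)["color"][:,:,::-1])
E
```

```text
t: 3.45
tool_pos: [0.4998, -0.2484, 0.0905]
tool_rot: [0.988, 1.341, -0.986]
contact_force: [-2.2, 1.4, 7.3]
opening: 0.0
t: 4.25
tool_pos: [0.5147, -0.0865, 0.2332]
tool_rot: [0.988, 1.338, -0.983]
contact_force: [1.3, 0.1, 0.5]
opening: -0.0
```

View pics/side3.png

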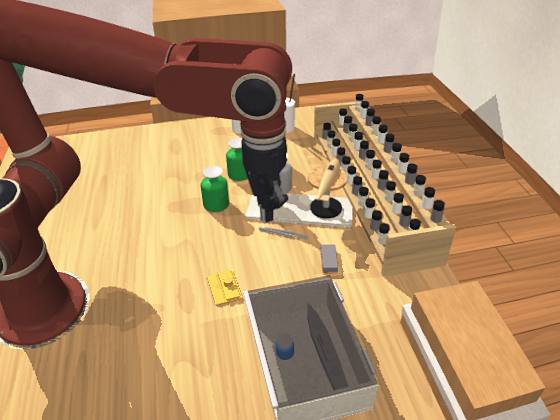

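View pics/top3.png

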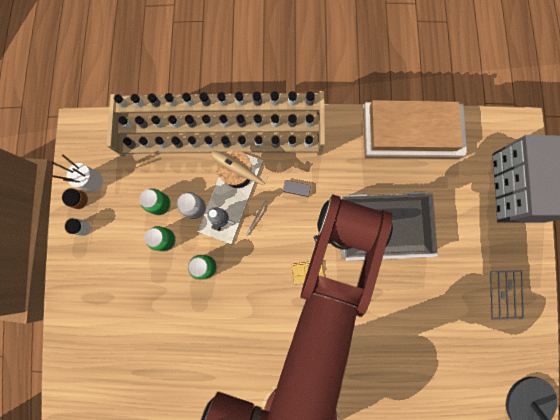

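The flap lies flat and the hull can be seen under it. Nothing else seems to have moved. Next I'll refine the cap position and check the flap.

```bash
python3 - <<'E'
from h import *
np.set_printoptions(precision=4,suppress=True)
T=cam("top");S=cam("side")
pts={}
for n,(x,y,w,h),im in(("top0",(203,203,22,20),T),("side0",(260,150,20,18),S)):
    a=cv2.imread(f"pics/{n}.png");g=cv2.cvtColor(a,cv2.COLOR_BGR2HSV)[y:y+h,x:x+w]
    print(n);print(g[:,:,2])
    
print("cork",plane(T,(140+376/4,140+115/4),.115))
c=plane(T,(213,213.3),.159)
# station base corners, top z=.012
for p in((232,367),(366,415),(492,78)): print("base",plane(T,(140+p[0]/4,140+p[1]/4),.012))
print("base side far-left/near",[plane(S,(190+p[0]/4,120+p[1]/4),.012) for p in((250,288),(224,388),(650,418),(650,318))])
cv2.imwrite("pics/z3.png",cv2.resize(cv2.imread("pics/side3.png")[270:420,235:385],None,fx=4,fy=4))
E
```

```text
top0
[[ 67  74 134 155 152 156 156 154 154 152 155 139 138 137 131 132 134 134
  136 127 139 193]
 [ 67  65 104 146 135 150 155 157 152 155 155 156 144 136 137 135 132 134
  135 144 197 211]
 [ 65  66 100 145 144 148 154 151 155 160 157 158 159 154 137 132 135 131
  143 195 213 215]
 [ 67  65  90 142 160 154 149 153 155 153 152 156 158 150 135 131 140 150
  203 218 213 209]
 [ 66  66  89 142 153 154 151 152 152 116 115 111 100  86  94 119 198 216
  224 217 213 210]
 [ 65  61  82 143 158 154 146 134 119  95  85  69  73  75  80  73  98 124
  144 174 205 219]
 [ 65  64  93 157 163 152 118 106 110 153 141  90  48  66  81  76  78  68
   87  81 139 207]
 [ 66  65 104 148 158 140 119 170 230 243 244 248 173  98  83  86  78  79
   81  71  61  94]
 [ 62  78 137 160 156 140 171 233 240 239 237 245 244 150  87  85  85  84
   78  70  57  46]
 [ 66  93 139 152 133 128 223 241 235 234 235 236 243 192 115  83  88  86
   84  80  72  54]
 [ 78 128 155 159 131 108 221 240 235 233 234 234 241 200 122  92  89  86
   87  72  96  65]
 [109 206 229 227 169 131 221 238 236 234 233 238 243 181 111  86  88  8
[... 1871 characters left out ...]
  93]
 [238 235 237 180  85 111 141 159 172 176 175 181 173 161 178 179 138 114
  115 111]
 [239 236 237 178  90 128 154 158 161 164 175 166 145 143 151 133 113 117
  117 116]
 [240 237 238 175 102 129 157 163 141 130 139 122 108 112 105 103 112 116
  120 123]
 [239 238 239 199 143 126 128 152 128 101 105 111 111 106  95  99 109 123
  135 140]
 [240 240 229 192 169 141 105 114 110  98 103 105 101  97  98 102 109 121
  141 147]]
cork [0.7096 0.1892 0.115 ]
base [0.5391 0.3083 0.012 ]
base [0.5035 0.2057 0.012 ]
base [0.7623 0.1136 0.012 ]
base side far-left/near [array([0.5392, 0.3016, 0.012 ]), array([0.5059, 0.1982, 0.012 ]), array([0.7648, 0.11  , 0.012 ]), array([0.797 , 0.2093, 0.012 ])]
```

View pics/z3.png

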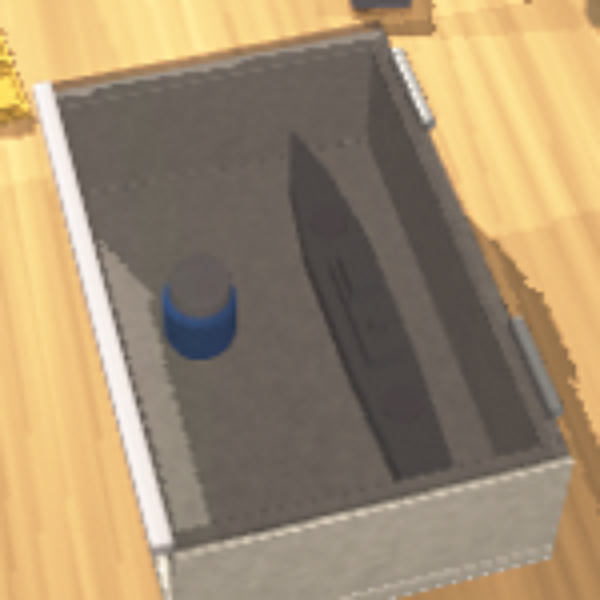

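The flap is flat, with its bar along the front rim, and the jar and hull are unmoved underneath. The cap masks centre at top (212.5,213.2) and side (269.6,158.0), which puts the cap near (0.578,0.234). I'll hover above it and compare the fingertip with the cap.

```bash
python3 -m jog '[[[0,0.02,-0.035,0,1],[0,0.04,-0.075,0,1],[0,0.062,-0.115,0,1],[0,0.083,-0.155,0,1],[0,0.105,-0.195,0,1],[0,0.126,-0.235,0,1],[0.01,0.148,-0.275,0,1],[0.025,0.154,-0.288,0,1],[0.04,0.154,-0.288,0,1],[0.04,0.154,-0.288,0,1]]]'
python3 - <<'E'
from h import *
np.set_printoptions(precision=4,suppress=True)
T=cam("top");S=cam("side")
print(plane(T,(212.5,213.2),.159),plane(S,(269.6,158),.159),tri(T,(212.5,213.2),S,(269.6,158)))
from station import ctrl
p=ctrl.get_obs()["tool_pos"]
for n,I in(("top",T),("side",S)):
    for X in (p,[p[0],p[1],.159]):
        print(n,cv2.projectPoints(np.array([X],float),cv2.Rodrigues(I["R"])[0],I["t"],I["intrinsics"],I["distortion"])[0].ravel())
a=cv2.resize(T["color"][170:250,165:265,::-1],None,fx=4,fy=4);b=cv2.resize(S["color"][110:210,230:330,::-1],None,fx=4,fy=4)
h=np.zeros((400,800,3),np.uint8);h[:320,:400]=a;h[:,400:]=b;cv2.imwrite("pics/c4.png",h)
E
```

```text
t: 5.45
tool_pos: [0.5733, 0.2314, 0.188]
tool_rot: [0.983, 1.345, -0.991]
contact_force: [-0.2, -0.9, -0.5]
opening: -0.0
[0.5777 0.2392 0.159 ] [0.5789 0.2349 0.159 ] (array([0.5789, 0.2397, 0.1559]), np.float64(0.0016565775011180173))
top [213.285 212.817]
top [215.3526 214.2956]
side [267.8002 147.8246]
side [268.1898 158.9519]
```

View pics/c4.png

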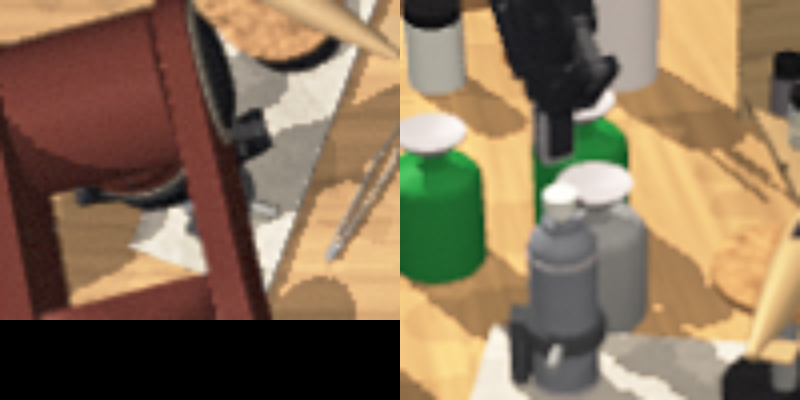

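The fingertip at side (269,149) is roughly 5 mm short of the cap in y. I'll correct by (+4,+5) mm, descend to just above the cap, then press in small steps.

```bash
python3 -m jog '[[[0.005,0.005,-0.0033,0,1],[0.015,0.005,-0.0033,0,1],[0.024,0.005,-0.0033,0,1],[0.026,0.005,-0.0033,0,1],[0.026,0.005,-0.0033,0,1]]]'
python3 - <<'E'
from h import *
S=cam("side");cv2.imwrite("pics/s5.png",cv2.resize(S["color"][130:190,240:300,::-1],None,fx=8,fy=8,interpolation=cv2.INTER_CUBIC))
E
```

```text
t: 6.05
tool_pos: [0.5778, 0.2358, 0.1642]
tool_rot: [0.986, 1.342, -0.989]
contact_force: [-0.3, -0.1, 0.3]
opening: -0.0001
```

View pics/s5.png

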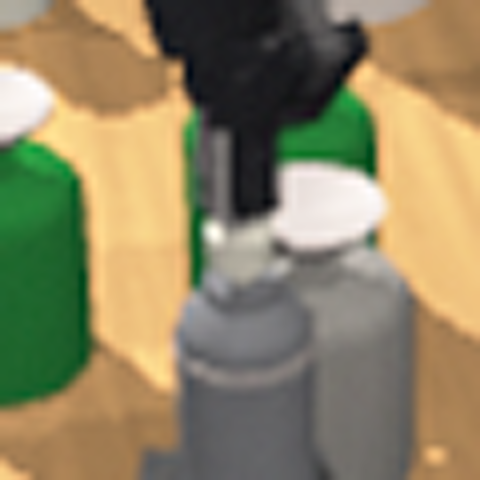

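The fingertip is right above the cap, both centred near crop column 240, and it shades the cap. Now I'll press.

```bash
python3 -m jog '[[[0.003,0,0,0,1],[0.006,0,0,0,1],[0.008,0,0,0,1],[0.010,0,0,0,1],[0.011,0,0,0,1],[0.012,0,0,0,1],[0.012,0,0,0,1]]]'
```

```text
t: 6.8
tool_pos: [0.5784, 0.2361, 0.1535]
tool_rot: [0.987, 1.341, -0.987]
contact_force: [-1.1, -0.4, 4.5]
opening: -0.0001
```

```bash
python3 -m jog '[[[0.001,0,0,0,1],[0.002,0,0,0,1],[0.003,0,0,0,1],[0.003,0,0,0,1],[0.003,0,0,0,1]]]'
```

```text
t: 7.3
tool_pos: [0.5786, 0.2361, 0.153]
tool_rot: [0.987, 1.341, -0.987]
contact_force: [-5.9, -1.7, 13.1]
opening: 0.0004
```

The tip has stopped at z=0.153, the cap's fully-down height, with 13 N, well above the 5.4 N spring. I'll hold briefly, then release and retreat.

```bash
python3 -m jog '[[[0.001,0,0,0,1],[0.001,0,0,0,1],[-0.005,0,0,0,1],[-0.02,0,0,0,1],[-0.05,0,0,0,1],[-0.08,0,0,0,1],[-0.09,-0.02,0.03,0,1],[-0.09,-0.04,0.07,0,1],[-0.09,-0.06,0.11,0,1],[-0.09,-0.08,0.15,0,1],[-0.09,-0.11,0.19,0,1],[-0.09,-0.14,0.23,0,1]]]'
python3 - <<'E'
from h import *
for n in("side","top"): cv2.imwrite(f"pics/{n}6.png",cam(n)["color"][:,:,::-1])
E
```

```text
t: 8.5
tool_pos: [0.5119, -0.0267, 0.2427]
tool_rot: [0.986, 1.341, -0.987]
contact_force: [-0.3, -0.8, 0.1]
opening: -0.0
```

View pics/side6.png

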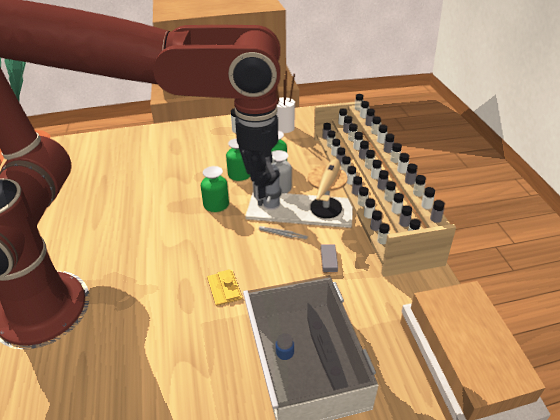

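View pics/top6.png

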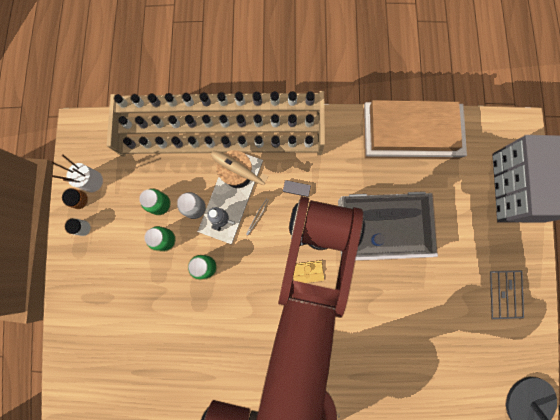

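The flap is still down and the arm is clear of everything. I'll check numerically that the cap is back up, nothing shifted, and the bar is at the right height.

```bash
python3 - <<'E'
from h import *
np.set_printoptions(precision=4,suppress=True)
a=cv2.imread("pics/top0.png").astype(int);b=cv2.imread("pics/top6.png").astype(int)
d=np.abs(a-b).max(2)
for n,(x,y,w,h) in dict(cap=(205,205,20,20),pump=(178,190,28,28),fus=(208,148,55,40),tweez=(245,205,25,30),sander=(280,178,36,20),bender=(290,258,38,26)).items():
    print(n,np.mean(d[y:y+h,x:x+w]>40))
g=cv2.imread("pics/top6.png").max(2)[203:223,203:225]
ys,xs=np.where((g>190)&(np.arange(22)>5)&(np.arange(20)[:,None]>5)&(np.arange(22)<15)&(np.arange(20)[:,None]<14));print("cap c",203+xs.mean(),203+ys.mean(),len(xs))
g=cv2.imread("pics/top0.png").max(2)[203:223,203:225]
ys,xs=np.where((g>190)&(np.arange(22)>5)&(np.arange(20)[:,None]>5)&(np.arange(22)<15)&(np.arange(20)[:,None]<14));print("cap c0",203+xs.mean(),203+ys.mean(),len(xs))
z=lambda n,x,y,w,h:cv2.resize(cv2.imread(n)[y:y+h,x:x+w],(400,400*h//w),interpolation=cv2.INTER_CUBIC)
h=np.zeros((500,800,3),np.uint8);A=z("pics/top6.png",335,185,110,85);B=z("pics/side6.png",235,270,150,150);h[:A.shape[0],:400]=A;h[:B.shape[0],400:]=B
cv2.imwrite("pics/c6.png",h)
E
```

```text
cap 0.0
pump 0.0
fus 0.0
tweez 0.0
sander 0.0125
bender 0.1508097165991903
cap c 212.3695652173913 213.1086956521739 46
cap c0 212.36363636363637 213.04545454545453 44
```

View pics/c6.png

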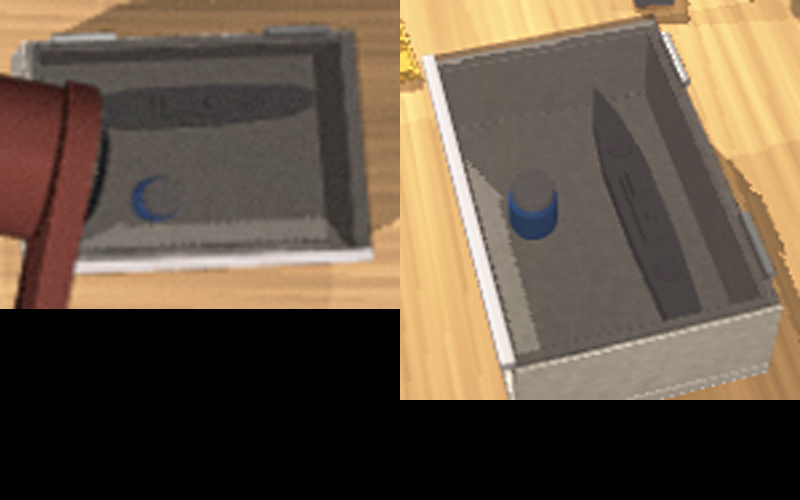

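```bash
python3 - <<'E'
from h import *
print(tri(cam("top"),(437.4,253.3),cam("side"),(276.3,406.5)))
from station import ctrl
print(ctrl.get_obs()["contact_force"]);ctrl.finish_job()
E
```

```text
(array([ 0.472816  , -0.38490008,  0.08926953]), np.float64(0.0007604585765643863))
[ 0.16333501  1.20084245 -0.13983929]
the job is handed in; nothing more can be done
```

The hull is covered and the spray can has been pressed once, in that order. I handed the job in at about 9 s of the 42 s allowed.

- **Flap:** I pushed it down with closed fingers onto its stop, where the tip stopped at z = 0.0904 m with 13 N. It stayed down after release: the last pictures put its front corner at z ≈ 0.089 m, against 0.090 m for the closed flap.
- **Spray can:** With the flap down, I pressed the nozzle cap until it stopped at z = 0.153 m, its fully-down height, with 13 N. I then let go, and in the top view the cap is back where it started.
- **Everything else:** The pump, fuselage and tweezers look the same before and after, and the sander all but the same (about 1% of its pixels differ). The hull and jar look unmoved under the flap. The arm touched nothing at the end.
- **Checks that disagreed:**
  - The two cameras disagreed on the cap's y position by about 4–7 mm. I settled it by hovering the fingertip over the cap before pressing.
  - The bender's last top-view check showed about 15% of its pixels changed. The arm overlaps it in that view, and it looks unmoved in the side view.

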